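Hang the paddle board on the rail with the S-hook

ROBOT

A 6-joint arm with a two-finger parallel gripper is mounted at the origin on a cart in front of the work surface, level with it; the furniture and walls round the work are solid. World frame = base frame: x ahead of the robot, y to its left, z up, the work surface at z = 0. Lengths are in mm, angles in rad, forces in N, time in s.
With the tool pointing down it reaches from about 300 to 775 mm from the base axis. Payload 14.6 kg.
Tool frame: the origin (TCP) lies midway between the tips of the shut fingers; the grasp point (between the pads) lies 19 mm behind it (grip_depth is the distance from the TCP to the grasp point, in mm); z points along the fingers, y is the direction in which the jaws open and shut (so a half turn about z gives the same grasp; the last joint's range is limited). The gripper opens to 94 mm and grips with 3 to 60 N. Pads are 16 mm wide; open, the fingers measure 119 mm over their backs; the gripper's body (75 mm by 177 mm) begins 78 mm behind the grasp point.
Start: joints at [-1.362, 0.3, 1.521, -0, 1.321, -0.067], TCP at [149.767, -529.206, 205.446] pointing down, gripper open.
Joint ranges: [-3.03, 3.03], [-0.79, 2.21], [0.23, 2.52], [-1.04, 4.18], [0, 3.07], [-2.55, 2.55]. Speed limits (rad/s): [2.22, 2.22, 2.57, 3.14, 3.14, 3.14].

INTERFACE

Orientations are given as [roll, pitch, yaw] about the fixed x, y, z axes, in that order (R = Rz(yaw) Ry(pitch) Rx(roll)).
In Python, from cell import read_state, camera, camera_info, sign_off, grip_depth gives the robot as it stands.
- The arm moves only by the tool drive_tool, never from a script. Its argument "motion" is one flat list of numbers, 4 for each row, row after row: the shift along the tool's x, y, z in mm, then the turn about the tool's z in rad. A call has 1 to 8 rows; each row shifts and turns the pose as measured when the row begins, along the tool's axes as they then stand; what a row does not reach is not made up. A row lasts 1/12 s, in which the tool goes at most 41.7 mm and 7.16 degrees, less where a joint would pass 70% of its speed; a pose out of reach is approached as far as the arm can. A call is refused whole if a number of a shift passes 41.7 or a number of a turn 0.125, either way. A call with a gripper value outside its range is refused whole. "jaw" is the closure, from 0 (fully open) to 1 (shut), set as the call begins (left out, the last holds). The fingers move at their own pace and stop on an object; "grip_force" is the grip in N (left out, the last holds). Time passes only in rows, so rows that do not move let the fingers close. It gives the time, the measured TCP pose, the force and the opening at its end, in the units of the state.
- read_state(): the state, without advancing time (a new reading comes with each control period).
- camera(name): name is "scene" or "top"; returns the picture (384x512x3 uint8, red, green, blue); there is no depth.
- camera_info(name): a dict with "fovy" (degrees; the focal length in pixels is half the picture's height over the tangent of half this angle, whatever the lens; pixels are square), "cx", "cy" (the principal point, pixels), "camera_from_world" (4x4, takes a point from world to camera coordinates). Camera axes: x right, y up, looking along -z (the intrinsics and any distortion apply to the point x, -y, -z); pixel columns grow to the right and rows downward; lengths in mm; the calibration is good to about 2 mm. A picture is of the moment at which its call begins. camera_info takes no time and is no camera call.
- sign_off(): hands the job in, once; it reports no verdict.
The state is a dict: "clock": time; "joints": joint angles; "qd": joint speeds; "effort": joint torques, N m; "eef_pos": TCP position; "eef_rot": TCP orientation; "wrist_force": force on the tool from outside, world axes, zero at the start; "moment": the same for the moment, N m; "finger_gap": finger opening in mm.
Only numpy, scipy, OpenCV 4.12 (cv2) and the standard library are available. Lean on these libraries where they do the work, as an engineer would, in place of code of your own. Each camera call takes 0.05 s, during which the arm holds its last target. There are 200 camera calls.

TASK

Hang the little wooden paddle board up to dry: take the S-hook off the bar of the hanging rail, put its lower end up through the hole in the board's handle, lift the board off the wire rack with it, and hang the hook back on the bar with the board dangling freely from it. Handle the board with the hook only, never with the gripper, and leave the other things where they stand.

Things in the scene. Friction and masses are not known exactly. Their poses are not given: they have to be found in the camera images.
- hanging_rail: Fixed steel rail on the worktop: a round bar 10 mm thick, 180 mm long along its y axis, on a 10 mm upright at each end (y = -90 and +90 mm) with a flat foot 120 mm long (x) by 30 mm. Origin on the worktop under the middle of the bar. It stands to the left of the rack.
- rail_top (a point): Top of the bar at its middle, 280 mm above the worktop; axes as the rail: y along the bar. The space in front of the bar (-x side) is free.
- wire_rack: Low steel wire rack, fixed, 110 mm (x) by 165 mm (y), its top 65 mm above the worktop; the top bars run along its x, which points roughly to the robot's left. Origin on the worktop under its centre. The paddle board lies on it, handle to the robot's right.
- s_hook: Loose S-hook of 6 mm steel rod, 135 mm tall, 40 mm wide, 60 g, in its own x-z plane, z up. Origin on the inside of the upper bend, where it sits on the bar. It starts hanging on the bar, x axis toward the robot (the rail's -x). Rod centre line (x,z mm): (-17,-28), (-17,-14), half-circle over (0,3), (17,-14), (17,-48), (-17,-84), (-17,-112), half-circle under (0,-129), (17,-112), (17,-96).
- hook_tip (a point): Free lower end (top of the rounded tip) of the S-hook, at x = +17, z = -93 mm of s_hook, pointing up.
- hook_seat (a point): Inside of the S-hook's lower bend, at x = 0, z = -126 mm of s_hook, where a hung thing rests.
- paddle_board: Loose flat board of light wood, 140 mm long, 8 mm thick, about 90 g: blade 78 mm wide toward +x, handle 42 mm wide toward -x with a round 22 mm through-hole. Origin: hole centre on the underside. Handle end at x = -21, blade from +37 to +119 mm. It lies on the rack, the handle overhanging the rack's -x edge by 41 to 49 mm, so the hole is free below, 65 mm above the worktop.
- board_hole (a point): Centre of the board's hole, at mid-thickness (4 mm above the underside); axes as the board, z through the hole.
- fish_tin: Bystander: flat round food tin, 86 mm across, 40 mm high; origin at the centre of its underside. Leave it where it stands.
- salt: Bystander: salt shaker with a grey top, 44 mm across, 90 mm high; origin at the centre of its underside. Leave it where it stands.
- spice_jar: Bystander: glass spice jar with a red cap, 45 mm across, 108 mm high; origin at the centre of its underside. Leave it where it stands.
- honey_jar: Bystander: honey jar with a white lid, 60 mm across, 99 mm high; origin at the centre of its underside. Leave it where it stands.
- food_tin: Bystander: tall round food tin, 75 mm across, 110 mm high; origin at the centre of its underside. Leave it where it stands.
- garlic_head: Bystander: head of garlic, 60 mm; origin at the centre of its underside. Leave it where it stands.
- hook_grip (a point): Between the two upright legs of the upper bend, 16 mm below the s_hook origin. The legs can be pinched here from above across the outside (40 mm, closing along the hook's x axis), also while the hook sits on the bar, which then runs between the legs.
- hook_end (a point): Lowest point of the free upper end of the S-hook (x = -17, z = -31 mm). To leave the bar the hook rises until this end (and any finger reaching below it) is above the bar, then moves toward its own +x (to the robot); the gap from the inside of the upper bend down to the slanting rod is about 60 mm at x = 0. Going back on is the reverse.

How it is judged (in metres and radians):
On the way:
1. the board hangs on the S-hook, lifted clear of the wire rack (distance between hook_seat and board_hole below 0.018 m and contact force between s_hook and paddle_board above 0.2 N and contact force between paddle_board and wire_rack below 0.01 N and height (world z) of board_hole above 0.12 m), for 0.2 s.
At the end, for the whole second after the job is handed in: The S-hook sits by its upper bend on the bar (within 12 mm across it, 6 mm in height) between the uprights; the board hangs by its hole in the hook's lower bend (within 18 mm), blade down within about 20 degrees of plumb, nearly still (board under 0.06, hook under 0.04 m/s) (x of s_hook in the frame of rail_top between -0.012 and 0.012 m and y of s_hook in the frame of rail_top between -0.085 and 0.085 m and z of s_hook in the frame of rail_top between -0.005 and 0.006 m and contact force between s_hook and hanging_rail above 0.3 N and distance between hook_seat and board_hole below 0.018 m and contact force between s_hook and paddle_board above 0.2 N and angle between paddle_board's own x axis and vertical above 2.75 rad and height (world z) of board_hole above 0.12 m and linear speed of paddle_board below 0.06 m/s and linear speed of s_hook below 0.04 m/s); the robot touches nothing.
It fails at once if the gripper or arm touches the board (contact force between any of the fingers, the arm and paddle_board above 1 N).
It fails at once if another thing is shifted by more than 30 mm (distance of any of fish_tin, salt, spice_jar, honey_jar, food_tin, garlic_head from where it was at the start of the episode above 0.03 m).
It also fails if it takes over 72 s, if anything falls off the work surface, if the arm or the gripper's body presses on something with over 40 N, if the wrist force passes 120 N, or if a joint passes its speed limit or range.

## Working session

There is one attempt and no reset: what is moved stays moved. The work goes in short steps, Python scripts to look and compute and a tool call to move; the robot and the scene stay as the last step left them, time stands still between calls to the robot, and variables do not carry over. Pictures are saved under pics/ and viewed, on a budget of 10 in all, crops included, one or two more only if the job needs it, and the job is handed in when it is done.

Besides the shell and the picture viewer there is one more tool, called after "Request:" as name(argument=value, ...) on one line, values as JSON. drive_tool: Moves the arm, as the interface text tells. Its arguments: {"type":"object","properties":{"motion":{"type":"array","items":{"type":"number"}},"jaw":{"type":"number"},"grip_force":{"type":"number"}},"required":["motion"]}

```bash
mkdir -p pics
python3 - <<'E'
from cell import *
import cv2,numpy as np
np.set_printoptions(precision=4,suppress=True)
a=[]
for n in("scene","top"):
    im=camera(n); cv2.imwrite(f"pics/{n}0.png",im[:,:,::-1]); print(n,camera_info(n)); 
print(read_state(),grip_depth)
E
```

```text
scene {'fovy': 45.696733797665736, 'cx': 264.19742662744517, 'cy': 186.67412937044097, 'camera_from_world': array([[    0.8309,    -0.5563,     0.0101,  -578.3417],
       [    0.4209,     0.6404,     0.6425,  -190.4509],
       [   -0.3638,    -0.5296,     0.7663, -1482.1701],
       [    0.    ,     0.    ,     0.    ,     1.    ]])}
top {'fovy': 44.03477938239996, 'cx': 249.18788864606577, 'cy': 188.94602900168744, 'camera_from_world': array([[    0.0028,    -0.9997,    -0.0241,  -232.0679],
       [    0.9886,    -0.0008,     0.1506,  -566.2052],
       [   -0.1506,    -0.0243,     0.9883, -1363.918 ],
       [    0.    ,     0.    ,     0.    ,     1.    ]])}
{'clock': 0.1, 'joints': array([-1.3616,  0.3004,  1.5215, -0.    ,  1.3207, -0.0666]), 'qd': array([-0.0014,  0.0015, -0.0027, -0.002 , -0.0003,  0.0003]), 'effort': array([  0.    , -53.2645, -35.3285,   0.0709,   0.0235,  -0.0001]), 'eef_pos': array([ 149.7195, -528.9814,  204.9346]), 'eef_rot': array([-3.1405, -0.0001,  0.2758]), 'wrist_force': array([1.1315, 0.6401, 1.1236]), 'moment': array([0.0149, 0.0298, 0.0066]), 'finger_gap': 93.77958725085485} 18.8
```

View pics/scene0.png

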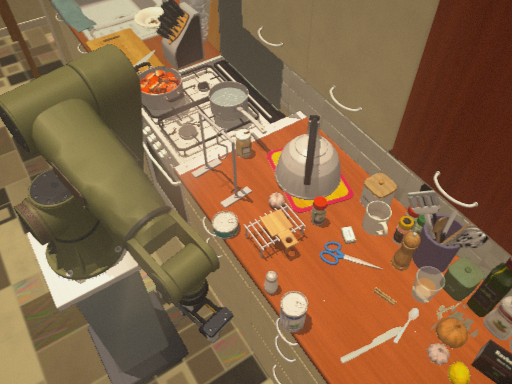

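View pics/top0.png

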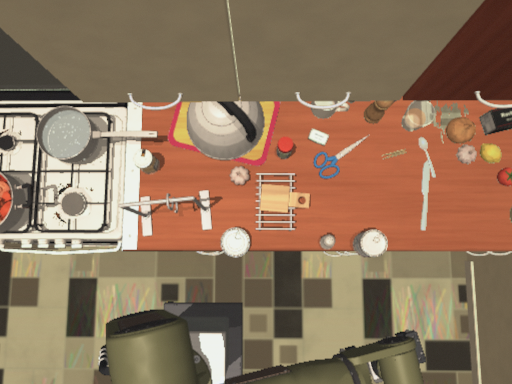

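Scene: rail with bar around (200–235, 115–160), board on rack with hole near (290,243). Top: bar from (122,207) to (213,199), hook near (172,203), hole near (304,200). I'll zoom in.

```bash
cat > h.py <<'E'
from cell import *
import cv2,numpy as np
np.set_printoptions(precision=2,suppress=True)
def P(n):
    c=camera_info(n); return c,192/np.tan(np.radians(c["fovy"]/2)),np.array(c["camera_from_world"])
def proj(n,X):
    c,f,M=P(n); p=M[:3,:3]@np.array(X,float)+M[:3,3]; return np.array([c["cx"]-f*p[0]/p[2],c["cy"]+f*p[1]/p[2]])
def ray(n,u,v):
    c,f,M=P(n); d=M[:3,:3].T@np.array([(u-c["cx"])/f,-(v-c["cy"])/f,-1]); return -M[:3,:3].T@M[:3,3],d/np.linalg.norm(d)
def onz(n,u,v,z):
    o,d=ray(n,u,v); return o+d*(z-o[2])/d[2]
def tri(a,b):
    (o,d),(p,e)=ray("scene",*a),ray("top",*b)
    s=np.linalg.lstsq(np.c_[d,-e],p-o,rcond=None)[0]; A,B=o+s[0]*d,p+s[1]*e
    return (A+B)/2,np.linalg.norm(A-B)
def crop(n,x0,y0,x1,y1,k,out,src=None):
    im=camera(n) if src is None else cv2.imread(src)[:,:,::-1]
    cv2.imwrite(out,cv2.resize(im[y0:y1,x0:x1],None,fx=k,fy=k,interpolation=cv2.INTER_CUBIC)[:,:,::-1])
E
python3 - <<'E'
from h import *
crop("scene",180,100,310,260,3.75,"pics/s1.png","pics/scene0.png")
crop("top",112,155,322,265,3.8,"pics/t1.png","pics/top0.png")
E
```

```text
(no output)
```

View pics/s1.png

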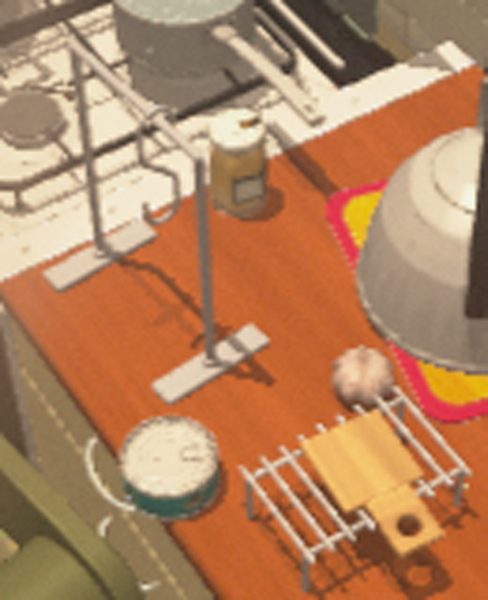

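View pics/t1.png

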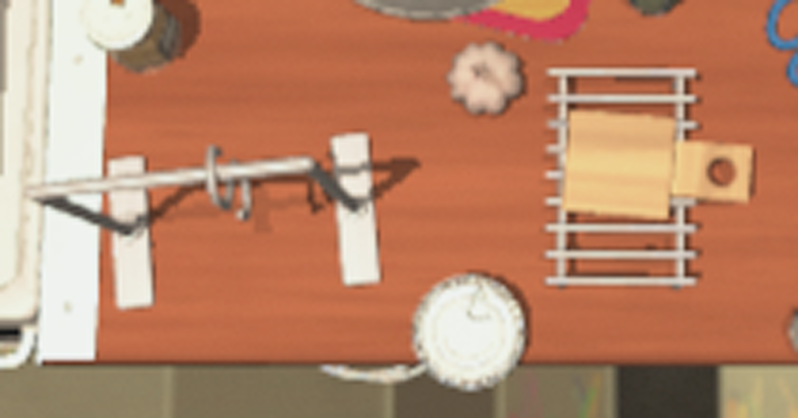

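Rail bar, hook (bend over the bar at crop (213,180), lower loop to robot side) and hole (722,171 in top crop; 409,525 in scene crop) are clear. Now the numbers.

Run:
```python
from h import *
S=lambda x,y:(180+(x+.5)/3.75-.5,100+(y+.5)/3.75-.5)
T=lambda x,y:(112+(x+.5)/3.8-.5,155+(y+.5)/3.8-.5)
for k,a,b in [("endL",(75,43),(33,193)),("endR",(203,155),(315,163)),("hooktop",(157,117),(213,178)),("hole",(409,524),(722,171)),
 ("footL",(101,255),(131,232)),("footR",(211,361),(356,208)),("hEndL",(440,540),(750,172))]:
    print(k,*tri(S(*a),T(*b)), onz("top",*T(*b),280 if k[0] in"eh" and k!="hole" else 73), onz("scene",*S(*a),280 if k[0] in "eh" and k!="hole" else 73))
for k,b in [("blade corners",[(570,111),(676,118),(668,219),(563,212)]),("handle",[(752,146),(750,201),(678,141),(675,196)])]:
    print(k); [print(onz("top",*T(*q),73)) for q in b]
print("rack corners"); [print(onz("top",*T(*q),65)) for q in [(548,72),(696,72),(546,282),(696,282)]]
print("feet"); [print(onz("top",*T(*q),4)) for q in [(109,158),(144,156),(152,304),(117,307),(331,137),(366,134),(380,282),(344,285)]]
print("footedge mid", )
for n,xy in [("fish",T(470,330))]: print(onz("top",*xy,40))
# top image: hook pixels by darker/gray near the bar
im=cv2.imread("pics/top0.png");
```

```text
endL [489.94  77.27 281.8 ] 1.7908283358170431 [489.34  78.19 280.  ] [491.6   78.82 280.  ]
endR [ 509.08 -104.85  284.81] 2.118845649454585 [ 508.77 -103.72  280.  ] [ 512.47 -100.94  280.  ]
hooktop [501.76 -39.07 279.  ] 5.697862417823141 [499.05 -38.06 280.  ] [503.87 -41.19 280.  ]
hole [ 530.08 -382.75   76.11] 0.4595617995569626 [ 530.28 -382.92   73.  ] [ 531.63 -381.26   73.  ]
footL [490.67  80.49   5.22] 0.8386198410465228 [483.85  64.17  73.  ] [465.76  22.96  73.  ]
footR [509.11 -99.16  11.07] 0.5341441869862994 [ 502.15 -106.33   73.  ] [ 485.24 -143.04   73.  ]
hEndL [ 535.46 -407.05   76.57] 14.348502839614586 [ 502.85 -382.84  280.  ] [ 453.  -508.3  280. ]
blade corners
[ 576.31 -268.24   73.  ]
[ 570.84 -348.65   73.  ]
[ 493.88 -341.87   73.  ]
[ 499.15 -262.87   73.  ]
handle
[ 549.33 -405.81   73.  ]
[ 507.5  -403.63   73.  ]
[ 553.2  -349.98   73.  ]
[ 511.29 -347.3    73.  ]
rack corners
[ 607.97 -251.4    65.  ]
[ 607.78 -364.79   65.  ]
[ 446.95 -250.01   65.  ]
[ 447.09 -362.92   65.  ]
feet
[549.85 100.81   4.  ]
[551.45  72.68   4.  ]
[433.32  62.23   4.  ]
[430.91  89.97   4.  ]
[566.72 -77.21   4.  ]
[ 569.12 -105.24    4.  ]
[ 450.91 -118.21    4.  ]
[448.51 -89.74   4.  ]
footedge mid
[ 411.85 -191.55   40.  ]
```

Rail yaw ≈ 0.10 rad with its bar through about (500,-10). The hook sits at about (503,-39), the hole at (530,-383), and the board's x axis points at 1.504 rad. The sizes agree (bar about 184 mm, blade about 80 mm, handle 42 mm). I'll rise and turn to yaw 1.67, then travel.

Request:
drive_tool(motion=[0,0,-20,0.1,0,0,-20,0.1,0,0,-20,0.1,0,0,-20,0.1,0,0,-20,0.1,0,0,-20,0.1,0,0,-20,0.1,0,0,0,0], jaw=0)

```text
clock: 0.77
eef_pos: [149.5, -527.8, 347.2]
eef_rot: [-3.133, 0.006, -0.458]
wrist_force: [-0.4, 0.3, -0.1]
finger_gap: 93.6
```

Request:
drive_tool(motion=[0,0,0,-0.12,0,0,0,-0.12,0,0,0,-0.12,0,0,0,-0.12,0,0,0,-0.12,0,0,0,-0.12,0,0,0,-0.12,0,0,0,-0.12])

```text
clock: 1.43
eef_pos: [149.3, -527.1, 340.1]
eef_rot: [-3.125, -0.006, 0.539]
wrist_force: [-0.6, -0.4, 0.8]
finger_gap: 94.0
```

Request:
drive_tool(motion=[0,0,0,-0.12,0,0,0,-0.12,0,0,0,-0.12,0,0,0,-0.12,0,0,0,-0.12,0,0,0,-0.12,0,0,0,-0.12,0,0,0,-0.12])

```text
clock: 2.1
eef_pos: [149.1, -525.8, 330.4]
eef_rot: [-3.135, -0.028, 1.539]
wrist_force: [-0.4, 0.3, 0.6]
finger_gap: 93.9
```

Request:
drive_tool(motion=[24,22,-2,-0.016,24,22,-3,-0.016,24,22,-3,-0.016,24,22,-3,-0.016,24,22,-3,-0.016,24,22,-3,-0.016,24,22,-3,-0.016,24,22,-3,-0.016])

```text
clock: 2.77
eef_pos: [318.7, -320.9, 348.2]
eef_rot: [-3.134, -0.044, 1.695]
wrist_force: [0.5, -0.0, 0.8]
finger_gap: 94.2
```

Request:
drive_tool(motion=[24,22,-3,0,24,22,-3,0,24,22,-3,0,24,22,-3,0,24,22,-3,0,24,22,-3,0,0,0,0,0,0,0,0,0])

```text
clock: 3.43
eef_pos: [436.4, -147.5, 365.6]
eef_rot: [-3.129, -0.05, 1.72]
wrist_force: [0.3, -0.6, 0.1]
finger_gap: 94.0
```

Request:
drive_tool(motion=[12,9,2,0.007,12,9,2,0.007,12,9,2,0.007,12,9,2,0.007,12,9,2,0.007,12,9,2,0.007,12,9,2,0.007,8,6,0,0])

```text
clock: 4.1
eef_pos: [491.6, -49.5, 348.5]
eef_rot: [-3.12, -0.051, 1.672]
wrist_force: [0.1, 0.9, -0.4]
finger_gap: 94.1
```

Request:
drive_tool(motion=[0,0,0,0,0,0,0,0,0,0,0,0])

```text
clock: 4.35
eef_pos: [491.4, -50.3, 347.2]
eef_rot: [-3.118, -0.052, 1.674]
wrist_force: [-0.5, 0.6, -0.1]
finger_gap: 94.0
```

Run:
```python
from h import *
print(read_state())
crop("top",130,170,230,245,8,"pics/t2.png")
```

```text
{'clock': 4.35, 'joints': array([-0.2 ,  0.13,  1.41,  0.04,  1.65, -0.3 ]), 'qd': array([-0.02, -0.  ,  0.01, -0.  , -0.  , -0.02]), 'effort': array([  0.62, -44.53, -37.31,   0.21,   0.13,   0.07]), 'eef_pos': array([491.4 , -50.32, 347.2 ]), 'eef_rot': array([-3.12, -0.05,  1.67]), 'wrist_force': array([-0.53,  0.56, -0.08]), 'moment': array([-0.04, -0.05,  0.01]), 'finger_gap': 94.049008542523}
```

Request:
drive_tool(motion=[1,4,10,0,1,4,12,0,1,4,12,0,1,3,12,0,1,1,12,0,0,0,12,0,0,0,12,0,0,0,6,0])

```text
clock: 5.07
eef_pos: [504.6, -42.6, 252.6]
eef_rot: [-3.121, -0.051, 1.67]
wrist_force: [-1.0, 0.4, -0.2]
finger_gap: 94.0
```

Request:
drive_tool(motion=[0,0,0,0])

```text
clock: 5.15
eef_pos: [504.1, -42.8, 251.0]
eef_rot: [-3.119, -0.051, 1.67]
wrist_force: [0.3, -1.3, -0.2]
finger_gap: 93.9
```

Run:
```python
from h import *
print(read_state()["eef_pos"])
im=camera("scene"); cv2.imwrite("pics/s3f.png",im[:,:,::-1])
a=cv2.resize(im[100:170,190:260],None,fx=5.7,fy=5.7,interpolation=2)
im=camera("top"); cv2.imwrite("pics/t3f.png",im[:,:,::-1])
b=cv2.resize(im[170:240,135:205],None,fx=5.7,fy=5.7,interpolation=2)
cv2.imwrite("pics/c3.png",np.hstack([a,b])[:,:,::-1])
```

```text
[504.06 -42.76 251.03]
```

View pics/c3.png

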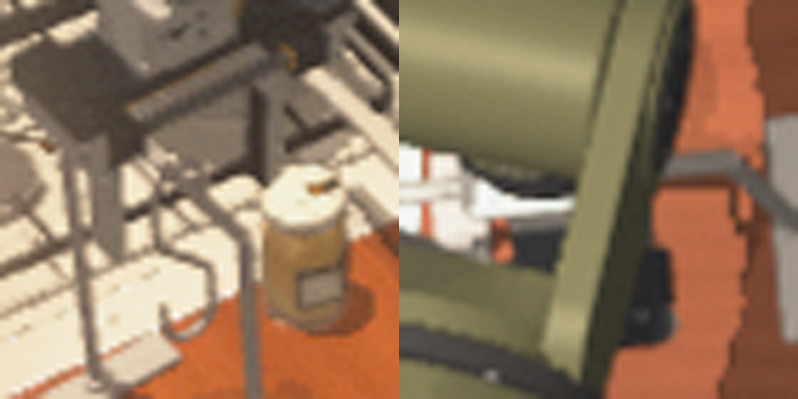

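The scene view shows the fingers straddling the hook, with its bend near crop (175,165). I'll check the position along the bar by projecting model points.

Run:
```python
from h import *
from scipy.spatial.transform import Rotation as Ro
for y in (-36,-40,-44):
    x=500.1-.0975*(y+8); Rz=Ro.from_euler("z",np.pi+.1).as_matrix()
    print(y,[ (k,(proj("scene",np.array([x,y,280])+Rz@np.array(p,float))-[190,100])*5.7) for k,p in dict(top=(0,0,3),elbow=(17,0,-48),legL=(-17,0,-100),bottom=(0,0,-129),tip=(17,0,-93),end=(-17,0,-31)).items()])
```

```text
-36 [('top', array([172.8 , 167.02])), ('elbow', array([154.06, 247.01])), ('legL', array([207.68, 284.94])), ('bottom', array([187.07, 332.56])), ('tip', array([159.47, 302.91])), ('end', array([201.14, 198.64]))]
-40 [('top', array([177.09, 170.93])), ('elbow', array([158.23, 250.94])), ('legL', array([211.78, 288.78])), ('bottom', array([191.09, 336.43])), ('tip', array([163.55, 306.83])), ('end', array([205.37, 202.51]))]
-44 [('top', array([181.39, 174.85])), ('elbow', array([162.41, 254.89])), ('legL', array([215.88, 292.63])), ('bottom', array([195.13, 340.3 ])), ('tip', array([167.65, 310.75])), ('end', array([209.62, 206.38]))]
```

The model at y=-40 matches the picture within about a millimetre. I'll shift 3 mm along the bar, go down 3 mm and close, compensating the sag.

Request:
drive_tool(motion=[3,-1,2,0,0,0,1,0])

```text
clock: 5.42
eef_pos: [503.5, -39.9, 250.8]
eef_rot: [-3.122, -0.05, 1.67]
wrist_force: [-0.1, -0.1, 0.1]
finger_gap: 93.8
```

Request:
drive_tool(motion=[0.2,0,-0.5,0,0.2,0,-0.5,0,0.2,0,-0.5,0,0.2,0,-0.5,0,0.2,0,-0.5,0,0.2,0,-0.5,0], jaw=1, grip_force=30)

```text
clock: 5.92
eef_pos: [503.9, -38.7, 255.6]
eef_rot: [-3.125, -0.049, 1.67]
wrist_force: [0.2, -0.1, 0.1]
finger_gap: 57.7
```

Request:
drive_tool(motion=[0,0,6,0,0,0,3,0,0,0,0,0,0,0,0,0,0,0,0,0])

```text
clock: 6.33
eef_pos: [503.8, -38.2, 246.0]
eef_rot: [-3.126, -0.049, 1.67]
wrist_force: [-0.6, 0.4, 2.4]
finger_gap: 38.9
```

Request:
drive_tool(motion=[0.5,0,-10,0,0.5,0,-10,0,0.5,0,-10,0,0.5,-0.5,-9,0,0,0,0,0])

```text
clock: 6.75
eef_pos: [503.9, -38.1, 289.6]
eef_rot: [-3.126, -0.049, 1.67]
wrist_force: [0.1, 0.3, -1.1]
finger_gap: 39.0
```

Request:
drive_tool(motion=[0,-8,0,0,0,-12,0,0,0,-12,0,0,0,-14,0,0,0,-16,0,0,0,-16,0,0])

```text
clock: 7.25
eef_pos: [422.2, -46.0, 289.6]
eef_rot: [-3.124, -0.05, 1.671]
wrist_force: [0.2, -1.0, -0.5]
finger_gap: 38.9
```

Request:
drive_tool(motion=[0,0,-1,0.12,0,0,-1,0.12,0,0,-1,0.12,0,0,-1,0.12,0,0,-1,0.12,0,0,-1,0.12,0,0,-1,0.12,0,0,-1,0.12])

```text
clock: 7.92
eef_pos: [414.6, -46.5, 296.8]
eef_rot: [-3.09, -0.012, 0.678]
wrist_force: [0.1, -0.5, -0.1]
finger_gap: 38.9
```

Request:
drive_tool(motion=[0,0,-1,0.1,0,0,-1,0.1,0,0,-1,0.1,0,0,-1,0.1,0,0,-1,0.1,0,0,-1,0.1,0,0,-1,0.1,0,0,0,0])

```text
clock: 8.58
eef_pos: [409.8, -46.7, 302.2]
eef_rot: [-3.096, 0.029, -0.065]
wrist_force: [-0.7, 0.3, -0.5]
finger_gap: 38.8
```

```bash
cat >> h.py <<'E'
from scipy.spatial.transform import Rotation as Ro
eR=lambda e:Ro.from_euler("xyz",e).as_matrix()
Rg=eR([-3.126,-.049,1.670]); pg=np.array([503.8,-38.2,246.0]); og=np.array([503.2,-40,280.])
Rth=Rg.T@Ro.from_euler("z",np.pi+.1).as_matrix(); tth=Rg.T@(og-pg)
def hook(p,s=None):
    s=s or read_state(); R=eR(s["eef_rot"]); return s["eef_pos"]+R@(tth+Rth@np.array(p,float))
def need(target,p):   # tool-frame shift taking hook point p to target
    s=read_state(); return eR(s["eef_rot"]).T@(np.array(target,float)-hook(p,s))
TIP=(17,0,-93);SEAT=(0,0,-126);LEG=(-17,0,-100)
E
python3 - <<'E'
from h import *
print(hook((0,0,0)),hook(TIP),hook(SEAT))
# tip waypoint: high, beyond handle end
d=np.array([.067,.998,0])
for w in (np.array([530,-383,0])-40*d+[0,0,150],np.array([530,-383,0])-40*d+[0,0,60]): print(w,need(w,TIP))
E
```

```text
[410.7  -46.98 336.24] [404.76 -26.74 244.09] [401.17 -42.53 210.68]
[ 527.32 -422.92  150.  ] [150.6  391.14  71.86]
[ 527.32 -422.92   60.  ] [153.2  395.28 161.72]
```

Request:
drive_tool(motion=[9,24,1,0,9,24,1,0,9,24,1,0,9,24,1,0,9,24,1,0,9,24,1,0,9,24,1,0,9,24,1,0])

```text
clock: 9.25
eef_pos: [469.7, -246.1, 282.4]
eef_rot: [-3.094, 0.026, -0.029]
wrist_force: [0.6, -0.0, 0.1]
finger_gap: 38.8
```

Request:
drive_tool(motion=[9,24,4,0,9,24,4,0,9,24,4,0,9,24,4,0,9,24,4,0,6,16,4,0,0,0,0,0])

```text
clock: 9.83
eef_pos: [515.7, -391.7, 244.9]
eef_rot: [-3.09, 0.029, -0.005]
wrist_force: [-0.3, -0.2, -1.2]
finger_gap: 38.9
```

Run:
```python
from h import *
d=np.array([.067,.998,0]); h=np.array([530,-383,0])
print(read_state()["eef_pos"],read_state()["eef_rot"],hook(TIP),hook(SEAT)); w=h-40*d+[0,0,60]; print(need(w,TIP), read_state()["wrist_force"])
```

```text
[ 515.74 -391.66  244.85] [-3.09  0.03 -0.01] [ 509.52 -371.77  186.84] [ 506.87 -387.57  153.35]
[ 21.72  57.47 123.48] [-0.29 -0.23 -1.16]
```

Request:
drive_tool(motion=[4,14,0,0.02,5,14,0,0.02,5,14,2,0.02,5,10,10,0,2,4,20,0,0,0,20,0,0,0,15,0,0,0,0,0])

```text
clock: 10.5
eef_pos: [531.4, -444.3, 171.4]
eef_rot: [-3.089, 0.033, -0.042]
wrist_force: [0.2, 0.1, -1.0]
finger_gap: 39.0
```

Run:
```python
from h import *
d=np.array([.067,.998,0]); h=np.array([530,-383,0])
print(read_state()["eef_pos"],read_state()["eef_rot"],hook(TIP),hook(SEAT),hook(LEG)); w=h-40*d+[0,0,60]; print(need(w,TIP), read_state()["wrist_force"])
for n,b in (("scene",(230,190,330,290)),("top",(270,160,370,260))):
    im=camera(n); x0,y0,x1,y1=b; k=4
    print(n,[(proj(n,hook(p))-[x0,y0])*k+(0 if n=="scene" else np.array([400,0])) for p in (TIP,SEAT,LEG,(17,0,-48))])
    globals()[n]=cv2.resize(im[y0:y1,x0:x1],None,fx=k,fy=k,interpolation=2)
cv2.imwrite("pics/c4.png",np.hstack([scene,top])[:,:,::-1])
```

```text
[ 531.39 -444.3   171.42] [-3.09  0.03 -0.04] [ 525.7  -424.12  113.45] [ 522.34 -439.78   79.95] [ 523.69 -457.79  105.23]
[ 3.31  1.51 53.36] [ 0.23  0.13 -1.  ]
scene [array([265.55, 210.19]), array([271.5, 251.2]), array([289.69, 249.63]), array([274.85, 175.83])]
top [array([592.89, 155.4 ]), array([609.59, 166.08]), array([640.02, 159.77]), array([603.27, 141.6 ])]
```

View pics/c4.png

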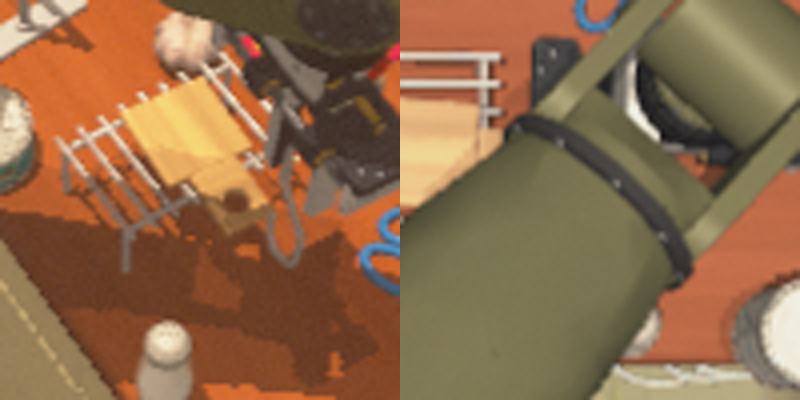

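The top view is blocked by the arm. In the scene view the hook is beside the handle, with its tip near crop (272,208), bend bottom near (285,265) and the hole at (237,200). It's about 2 px right of my prediction, as if it hung more plumb than assumed. I'll lower it and measure again.

Request:
drive_tool(motion=[0,0,12,0.012,0,0,14,0.012,0,0,12,0,0,0,8,0,0,0,0,0])

```text
clock: 11.02
eef_pos: [532.3, -443.0, 131.4]
eef_rot: [-3.098, 0.024, -0.066]
wrist_force: [1.8, -0.0, -1.2]
finger_gap: 39.3
```

Run:
```python
from h import *
im=camera("scene"); cv2.imwrite("pics/s5f.png",im[:,:,::-1])
s=read_state(); print(s["eef_pos"],s["eef_rot"],s["wrist_force"])
x0,y0,k=265,215,10
L=[(-17,-28),(-17,-14),(0,3),(17,-14),(17,-48),(-17,-84),(-17,-112),(0,-129),(17,-112),(17,-93)]
f=lambda X:(np.round((proj("scene",X)-[x0,y0]+.5)*k-.5))
print("rigid",[f(hook((a,0,b))) for a,b in L[4:]])
Rp=Ro.from_euler("z",s["eef_rot"][2]+np.pi/2).as_matrix(); c=hook((0,0,-16))
print("plumb",[f(c+Rp@np.array([a,0,b+16.])) for a,b in L[4:]])
cv2.imwrite("pics/s5.png",cv2.resize(im[y0:y0+55,x0:x0+60],None,fx=k,fy=k,interpolation=2)[:,:,::-1])
```

```text
[ 532.46 -443.14  132.29] [-3.1   0.02 -0.07] [ 0.03  0.04 -0.97]
rigid [array([333., 266.]), array([377., 418.]), array([363., 467.]), array([325., 454.]), array([303., 382.]), array([312., 349.])]
plumb [array([341., 266.]), array([394., 415.]), array([387., 464.]), array([353., 451.]), array([327., 380.]), array([331., 347.])]
```

View pics/s5.png

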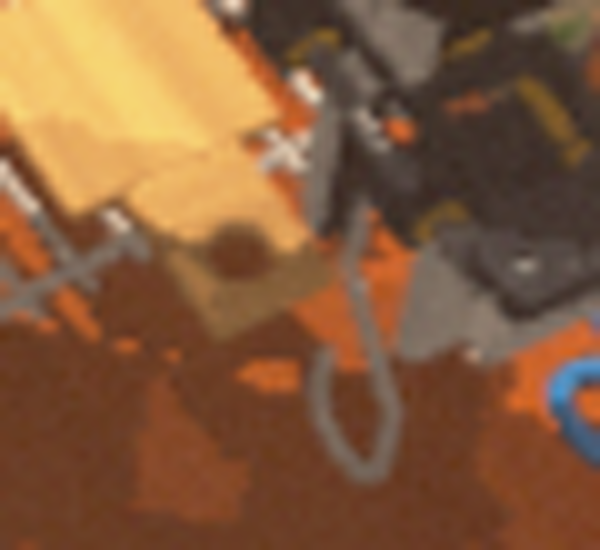

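The hook shows its tip at crop (326,350), leg at about (387,430) and lowest rod at (367,474). I'll cast those at their known heights to get tip, leg and hook yaw, and the hole with the same camera for a relative offset.

Run:
```python
from h import *
S=lambda x,y:((x+.5)/10-.5+265,(y+.5)/10-.5+215)
z=132.3+34
tip=onz("scene",*S(326,350),z-94)
for q,h in (((387,425),-91),((387,440),-100)):
    leg=onz("scene",*S(*q),z+h); v=(tip-leg)[:2]; print("tip",tip,"leg",leg,"d",np.hypot(*v),"ang",np.arctan2(v[1],v[0]))
print("hole",onz("scene",*S(239,250),73), "rigid tip",hook(TIP))
print("end corner/hole edges", onz("scene",*S(222,328),73),onz("scene",*S(318,248),73))
```

```text
tip [ 531.84 -425.28   72.3 ] leg [ 530.18 -458.15   75.3 ] d 32.91506186915726 ang 1.5202416594335446
tip [ 531.84 -425.28   72.3 ] leg [ 530.86 -458.37   66.3 ] d 33.10782133847177 ang 1.5412981874645475
hole [ 530.59 -381.38   73.  ] rigid tip [ 527.74 -423.4    74.08]
end corner/hole edges [ 509.57 -401.64   73.  ] [ 551.56 -394.33   73.  ]
```

The hook's yaw (1.53) and leg distance (33 mm against 34) check out, with the tip at (531.8,-425.3,~73). I'll lower 13 mm first.

Request:
drive_tool(motion=[0,0,6,0,0,0,6,0,0,0,0,0])

```text
clock: 11.32
eef_pos: [532.7, -443.0, 120.9]
eef_rot: [-3.1, 0.022, -0.065]
wrist_force: [0.0, 0.1, -0.7]
finger_gap: 38.6
```

Request:
drive_tool(motion=[-0.5,-3,3,0,-0.5,-5,0.5,0,-1,-8,0.5,0,-1,-8,0.5,0])

```text
clock: 11.65
eef_pos: [530.9, -418.0, 117.1]
eef_rot: [-3.101, 0.021, -0.066]
wrist_force: [-0.2, 0.1, -1.2]
finger_gap: 38.9
```

Run:
```python
from h import *
s=read_state();print(s["eef_pos"],s["eef_rot"],s["wrist_force"],hook(TIP)+[4.1,-1.9,-1])
```

```text
[ 530.89 -417.99  117.12] [-3.1   0.02 -0.07] [-0.2   0.14 -1.16] [ 530.41 -400.27   57.86]
```

Request:
drive_tool(motion=[-0.5,-6,-1,0,-0.5,-6,0,0,0,-4.5,0,0,0,0,0,0])

```text
clock: 11.98
eef_pos: [531.6, -397.3, 120.2]
eef_rot: [-3.101, 0.02, -0.064]
wrist_force: [-0.2, 0.0, 0.2]
finger_gap: 38.8
```

Run:
```python
from h import *
s=read_state();print(s["eef_pos"],s["eef_rot"],s["wrist_force"],hook(TIP)+[4.1,-1.9,-1])
im=camera("scene"); cv2.imwrite("pics/s6.png",cv2.resize(im[205:260,260:320],None,fx=10,fy=10,interpolation=2)[:,:,::-1])
```

```text
[ 531.57 -397.26  120.24] [-3.1   0.02 -0.06] [-0.21  0.02  0.25] [ 531.11 -379.58   60.96]
```

View pics/s6.png

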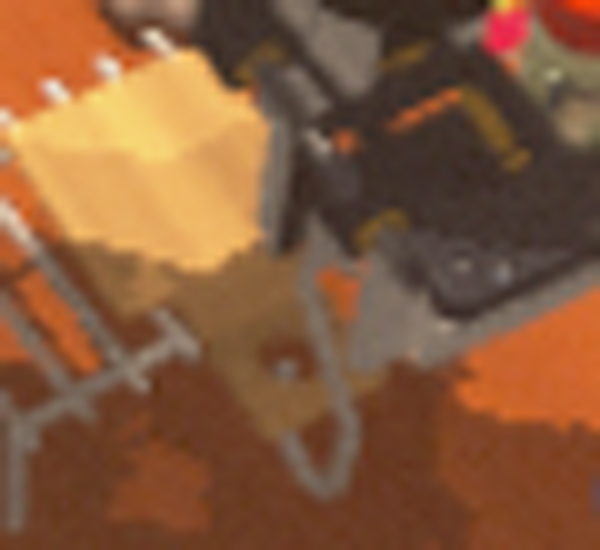

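The tip shows inside the hole at (287,367), about 2–3 mm beyond centre. I'll back off 2 mm and raise.

Request:
drive_tool(motion=[0,1,-4,0,-0.2,0.5,-8,0,-0.2,-0.4,-10,0,-0.2,-0.4,-10,0,0,0,0,0])

```text
clock: 12.45
eef_pos: [531.4, -400.9, 156.0]
eef_rot: [-3.102, 0.02, -0.065]
wrist_force: [0.7, 0.8, -0.7]
finger_gap: 39.3
```

Run:
```python
from h import *
s=read_state();print(s["eef_pos"],s["eef_rot"],s["wrist_force"],hook(TIP)+[4.1,-1.9,-1],hook(SEAT))
im=camera("scene"); cv2.imwrite("pics/s7.png",cv2.resize(im[195:260,250:320],None,fx=8,fy=8,interpolation=2)[:,:,::-1])
```

```text
[ 531.39 -400.88  155.96] [-3.1   0.02 -0.07] [ 0.67  0.83 -0.72] [ 530.97 -383.24   96.67] [ 523.56 -397.35   64.34]
```

View pics/s7.png

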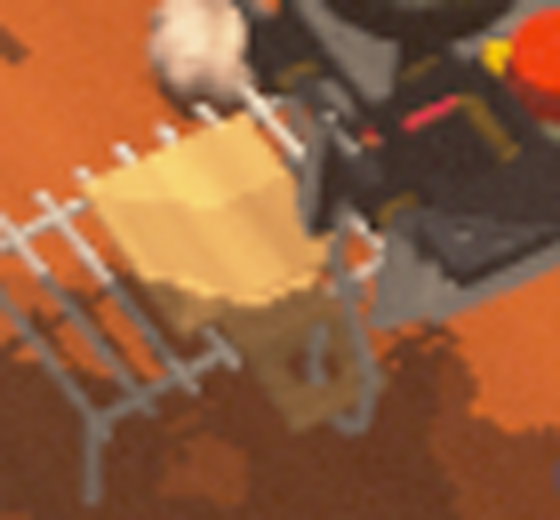

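The tip stands up through the hole at (320,350). Now I'll lift along an arc, following the board as it tilts.

Request:
drive_tool(motion=[0,-1,-10,0,0,-2,-10,0,0,-3,-10,0,0,-3,-10,0,0,-5,-10,0,0,-6,-10,0,-0.5,-7,-10,0,-0.5,-8,-10,0])

```text
clock: 13.17
eef_pos: [533.4, -366.7, 242.6]
eef_rot: [-3.099, 0.023, -0.066]
wrist_force: [-1.2, -0.8, 0.0]
finger_gap: 39.0
```

Request:
drive_tool(motion=[-1,-12,-10,0,-1,-14,-10,0,-1,-14,-10,0,-1,-14,-12,0,0,-6,-14,0,0,-3,-16,0,0,0,-16,0,0,0,-10,0])

```text
clock: 13.83
eef_pos: [535.5, -294.1, 355.2]
eef_rot: [-3.1, 0.021, -0.062]
wrist_force: [0.0, 0.5, -1.1]
finger_gap: 38.5
```

Request:
drive_tool(motion=[0,0,-16,0,0,0,-16,0,0,0,-12,0,0,0,-6,0])

```text
clock: 14.17
eef_pos: [536.1, -290.7, 412.5]
eef_rot: [-3.101, 0.019, -0.059]
wrist_force: [0.4, -0.5, -1.1]
finger_gap: 38.9
```

Run:
```python
from h import *
s=read_state();print(s,hook(TIP)+[4.1,-1.9,-1],hook(SEAT))
im=camera("scene"); cv2.imwrite("pics/s8f.png",im[:,:,::-1]);cv2.imwrite("pics/s8.png",cv2.resize(im[120:250,210:340],None,fx=4,fy=4,interpolation=2)[:,:,::-1])
```

```text
{'clock': 14.1667, 'joints': array([-0.57,  0.43,  0.89,  0.03,  1.87,  1.07]), 'qd': array([ 0.01,  0.02, -0.21,  0.  ,  0.18,  0.01]), 'effort': array([ -0.27, -61.24, -36.07,   0.18,  -0.02,  -0.04]), 'eef_pos': array([ 536.11, -290.69,  412.54]), 'eef_rot': array([-3.1 ,  0.02, -0.06]), 'wrist_force': array([ 0.41, -0.53, -1.1 ]), 'moment': array([-0.06, -0.01,  0.03]), 'finger_gap': 38.929240871490684} [ 535.62 -273.04  353.26] [ 528.33 -287.15  320.92]
```

View pics/s8.png

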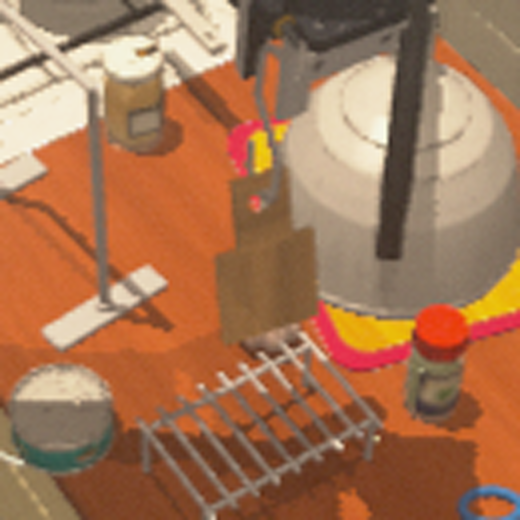

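The board hangs plumb on the hook, hook end at crop (265,190), clear of the rack. I'll carry it smoothly to the front of the rail.

Request:
drive_tool(motion=[-3,-6,0,0,-7,-12,0,0,-10,-18,0,0,-12,-20,1,0,-12,-20,1,0,-12,-20,1,0,-12,-20,1,0,-12,-20,1,0])

```text
clock: 14.88
eef_pos: [459.1, -141.4, 407.9]
eef_rot: [-3.097, 0.028, -0.061]
wrist_force: [0.3, 0.9, -1.4]
finger_gap: 38.6
```

Request:
drive_tool(motion=[-12,-20,1,0,-12,-20,1,0,-10,-18,1,0,-8,-14,1,0,-6,-10,0,-0.02,-3,-6,0,-0.04,0,0,0,-0.06,0,0,0,-0.08])

```text
clock: 15.55
eef_pos: [403.3, -38.0, 404.9]
eef_rot: [-3.089, 0.022, 0.152]
wrist_force: [0.1, -0.5, -1.7]
finger_gap: 39.1
```

Request:
drive_tool(motion=[0,0,0,-0.09,0,0,0,-0.09,0,0,0,-0.09,0,0,0,-0.09,0,0,0,-0.09,0,0,0,-0.09,0,0,0,-0.09,0,0,0,-0.09])

```text
clock: 16.22
eef_pos: [399.4, -34.9, 400.5]
eef_rot: [-3.084, -0.018, 0.917]
wrist_force: [-0.7, 0.5, -1.6]
finger_gap: 39.0
```

Request:
drive_tool(motion=[0,0,0,-0.09,0,0,0,-0.09,0,0,0,-0.09,0,0,0,-0.09,0,0,0,-0.09,0,0,0,-0.08,0,0,0,-0.07,0,0,0,-0.05])

```text
clock: 16.88
eef_pos: [395.8, -32.3, 395.7]
eef_rot: [-3.102, -0.052, 1.612]
wrist_force: [0.7, 0.7, -1.7]
finger_gap: 39.2
```

Request:
drive_tool(motion=[0,0,0,-0.03,0,0,0,-0.02,0,0,0,-0.01,0,0,0,0])

```text
clock: 17.22
eef_pos: [394.3, -31.3, 393.9]
eef_rot: [-3.104, -0.055, 1.681]
wrist_force: [-0.2, 0.7, -1.6]
finger_gap: 39.3
```

Run:
```python
from h import *
s=read_state();print(s["eef_pos"],s["eef_rot"],s["wrist_force"],hook((0,0,0)))
im=camera("scene"); cv2.imwrite("pics/s9f.png",im[:,:,::-1]);a=im[80:205,170:270]
im=camera("top"); cv2.imwrite("pics/t9f.png",im[:,:,::-1]);b=im[155:280,115:215]
cv2.imwrite("pics/c9.png",cv2.resize(np.hstack([a,b]),None,fx=4,fy=4,interpolation=2)[:,:,::-1])
```

```text
[394.3  -31.31 393.88] [-3.1  -0.06  1.68] [-0.24  0.66 -1.58] [394.5  -33.25 427.87]
```

View pics/c9.png

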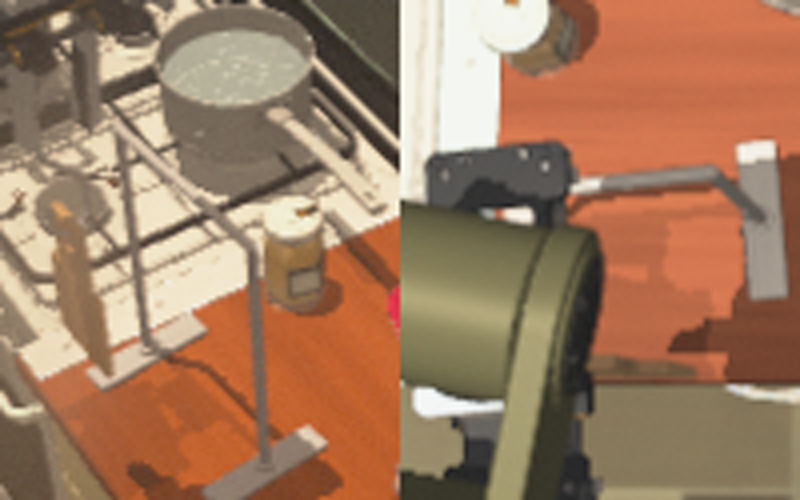

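The board hangs plumb in front of the rail, edge-on at crop (75,290), still clear of the bar. I'll descend to passing height.

Request:
drive_tool(motion=[0,0,6,0,-1,0.5,12,0,-1,0.5,15,0,-1,0.5,15,0,-1,0.5,15,0,-1,0.5,15,0,0,0.5,12,0,0,0.5,6,0])

```text
clock: 17.98
eef_pos: [393.8, -30.9, 291.7]
eef_rot: [-3.105, -0.055, 1.676]
wrist_force: [-0.8, 0.4, -1.1]
finger_gap: 39.1
```

Request:
drive_tool(motion=[0,0,2,0,0,0,0,0])

```text
clock: 18.15
eef_pos: [393.2, -30.7, 288.3]
eef_rot: [-3.103, -0.055, 1.675]
wrist_force: [-0.3, 0.3, -1.5]
finger_gap: 38.9
```

Run:
```python
from h import *
s=read_state();print(s["eef_pos"],s["eef_rot"],s["wrist_force"],hook((0,0,0)), need((501.3,-21,324),(0,0,0)))
print([proj("scene",p) for p in (hook((0,0,3)),hook((17,0,-48)),(501,-21,280))])
```

```text
[393.23 -30.69 288.27] [-3.1  -0.06  1.68] [-0.32  0.28 -1.46] [393.43 -32.62 322.27] [  0.38 108.35  -5.88]
[array([187.09, 131.93]), array([184.03, 146.66]), array([217.47, 127.5 ])]
```

Request:
drive_tool(motion=[0,3,-2,0,0,7,-0.5,0,0,10,-0.5,0,0,12,-0.5,0,0,12,-0.5,0,0,8,-0.5,0,0,5,-0.3,0,0,2,0,0])

```text
clock: 18.82
eef_pos: [459.6, -24.2, 294.4]
eef_rot: [-3.109, -0.054, 1.675]
wrist_force: [-0.1, -0.9, -1.3]
finger_gap: 39.3
```

Run:
```python
from h import *
s=read_state();print(s["eef_pos"],s["eef_rot"],s["wrist_force"],hook((0,0,0)), need((501.3,-21,324),(0,0,0)))
im=camera("scene"); cv2.imwrite("pics/s10.png",cv2.resize(im[90:180,170:260],None,fx=6,fy=6,interpolation=2)[:,:,::-1])
```

```text
[459.65 -24.15 294.35] [-3.11 -0.05  1.68] [-0.06 -0.87 -1.31] [459.65 -26.05 328.35] [ 0.45 42.07  3.01]
```

View pics/s10.png

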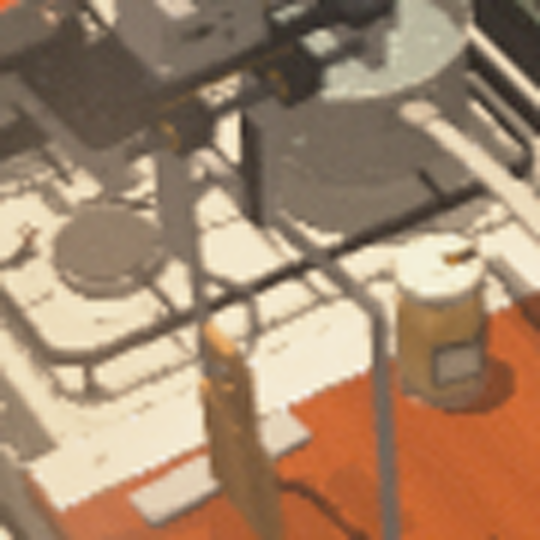

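Fingers and hook end are above the bar and the board is plumb. I'll move the last 42 mm over the bar.

Request:
drive_tool(motion=[0,5,2,0,0,9,0.5,0,0,10,0,0,0,9,0,0,0,6,0,0,0,2,0,0])

```text
clock: 19.37
eef_pos: [503.9, -19.3, 290.2]
eef_rot: [-3.109, -0.054, 1.675]
wrist_force: [-0.3, -0.4, -1.2]
finger_gap: 38.9
```

Run:
```python
from h import *
s=read_state();print(s["eef_pos"],s["eef_rot"],s["wrist_force"],hook((0,0,0)), need((501.3,-21,280),(0,0,0)))
```

```text
[503.9  -19.34 290.23] [-3.11 -0.05  1.67] [-0.32 -0.41 -1.2 ] [503.89 -21.23 324.23] [-1.86 -1.12 44.26]
```

Request:
drive_tool(motion=[-0.5,-1,6,0,-0.5,-0.5,9,0,-0.5,0,9,0,-0.5,0,9,0,0,0,6,0,0,0,2,0])

```text
clock: 19.87
eef_pos: [500.8, -19.5, 245.3]
eef_rot: [-3.11, -0.053, 1.675]
wrist_force: [-2.9, -0.9, 23.9]
finger_gap: 39.0
```

Run:
```python
from h import *
s=read_state();print(s["eef_pos"],s["eef_rot"],s["wrist_force"],hook((0,0,0)), need((501.3,-21,280),(0,0,0)))
```

```text
[500.84 -19.48 245.29] [-3.11 -0.05  1.67] [-2.89 -0.92 23.95] [500.81 -21.38 279.29] [ 0.36  0.51 -0.71]
```

The hook is seated (24 N upward, origin computed at 279 against 280). I'll ease off and open.

Request:
drive_tool(motion=[0,0,-1,0,0,0,0,0])

```text
clock: 20.03
eef_pos: [500.7, -19.5, 246.1]
eef_rot: [-3.111, -0.053, 1.675]
wrist_force: [-0.3, -0.3, 0.2]
finger_gap: 39.0
```

Request:
drive_tool(motion=[0,0,0,0,0,0,-0.3,0,0,0,-0.3,0,0,0,-0.3,0,0,0,-0.3,0,0,0,-0.3,0], jaw=0)

```text
clock: 20.53
eef_pos: [500.7, -19.6, 247.7]
eef_rot: [-3.111, -0.053, 1.675]
wrist_force: [-0.1, 0.2, 0.2]
finger_gap: 75.4
```

Run:
```python
from h import *
s=read_state();print(s["eef_pos"],s["eef_rot"],s["wrist_force"],s["finger_gap"])
im=camera("scene"); cv2.imwrite("pics/s11.png",cv2.resize(im[90:190,180:270],None,fx=6,fy=6,interpolation=2)[:,:,::-1])
```

```text
[500.67 -19.63 247.75] [-3.11 -0.05  1.67] [-0.14  0.25  0.24] 75.44886432767909
```

View pics/s11.png

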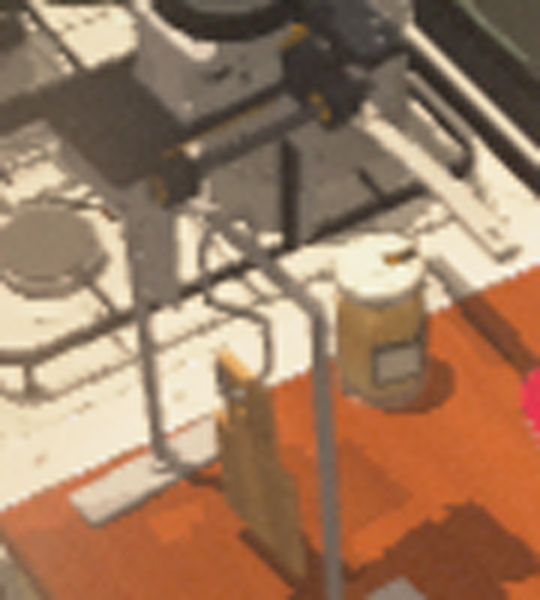

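The hook sits on the bar and the board hangs from its lower bend, with the fingers open on both sides. I'll retreat straight up and let it settle.

Request:
drive_tool(motion=[0.3,0,-6,0,0.6,-0.4,-12,0,0.6,-0.4,-12,0,1,-0.5,-18,0,1,-0.5,-20,0,1,-0.5,-20,0,1,-0.5,-20,0,1,-0.5,-20,0])

```text
clock: 21.25
eef_pos: [500.0, -19.7, 380.6]
eef_rot: [-3.105, -0.055, 1.674]
wrist_force: [0.3, -0.3, -0.4]
finger_gap: 94.2
```

Request:
drive_tool(motion=[0,-20,-12,0,0,-20,-12,0,0,-20,-10,0,0,-20,-5,0,0,-20,0,0,0,-20,0,0,0,-10,0,0,0,0,0,0])

```text
clock: 21.92
eef_pos: [366.6, -35.6, 434.1]
eef_rot: [-3.115, -0.051, 1.676]
wrist_force: [0.4, 0.2, 0.1]
finger_gap: 93.9
```

Request:
drive_tool(motion=[0,0,0,0,0,0,0,0,0,0,0,0,0,0,0,0,0,0,0,0,0,0,0,0,0,0,0,0,0,0,0,0])

```text
clock: 22.58
eef_pos: [368.9, -35.3, 433.8]
eef_rot: [-3.113, -0.052, 1.676]
wrist_force: [-0.1, 0.6, 0.5]
finger_gap: 94.4
```

Run:
```python
from h import *
s=read_state();print(s["clock"],s["eef_pos"],s["wrist_force"],s["finger_gap"])
ims=[camera("scene").astype(int) for _ in range(8)]
sub=[i[110:200,195:260] for i in ims]
print("diffs vs first",[np.abs(x-sub[0]).mean().round(2) for x in sub],[int((np.abs(x-sub[0]).max(2)>40).sum()) for x in sub])
cv2.imwrite("pics/s12.png",cv2.resize(ims[-1][90:260,180:310].astype(np.uint8),None,fx=3.5,fy=3.5,interpolation=2)[:,:,::-1])
```

```text
22.5833 [368.86 -35.35 433.82] [-0.1   0.59  0.52] 94.35020536348046
diffs vs first [np.float64(0.0), np.float64(1.84), np.float64(1.94), np.float64(2.02), np.float64(2.07), np.float64(2.1), np.float64(2.15), np.float64(2.14)] [0, 3, 6, 8, 12, 11, 13, 13]
```

View pics/s12.png

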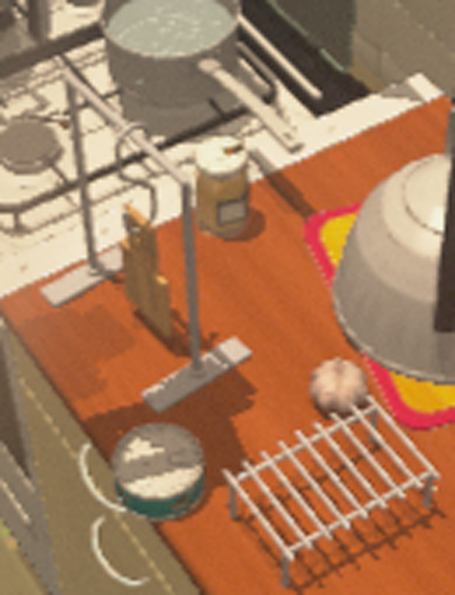

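The board hangs from the hook on the bar and still swings slightly (a few pixels differ). I'll wait, then check the motion numerically.

Request:
drive_tool(motion=[0,0,0,0,0,0,0,0,0,0,0,0,0,0,0,0,0,0,0,0,0,0,0,0,0,0,0,0,0,0,0,0])

```text
clock: 23.65
eef_pos: [368.6, -35.4, 434.1]
eef_rot: [-3.114, -0.052, 1.676]
wrist_force: [-0.9, 1.1, -0.4]
finger_gap: 94.3
```

Request:
drive_tool(motion=[0,0,0,0,0,0,0,0,0,0,0,0,0,0,0,0,0,0,0,0,0,0,0,0,0,0,0,0,0,0,0,0])

```text
clock: 24.32
eef_pos: [368.7, -35.4, 434.1]
eef_rot: [-3.114, -0.052, 1.676]
wrist_force: [0.5, -0.3, -0.4]
finger_gap: 93.7
```

Request:
drive_tool(motion=[0,0,0,0,0,0,0,0,0,0,0,0,0,0,0,0,0,0,0,0,0,0,0,0,0,0,0,0,0,0,0,0])

```text
clock: 24.98
eef_pos: [368.6, -35.4, 434.1]
eef_rot: [-3.114, -0.052, 1.676]
wrist_force: [0.2, 0.4, -0.2]
finger_gap: 94.0
```

Request:
drive_tool(motion=[0,0,0,0,0,0,0,0,0,0,0,0,0,0,0,0,0,0,0,0,0,0,0,0,0,0,0,0,0,0,0,0])

```text
clock: 25.65
eef_pos: [368.6, -35.4, 434.1]
eef_rot: [-3.114, -0.052, 1.676]
wrist_force: [0.6, -0.8, 0.8]
finger_gap: 93.8
```

Request:
drive_tool(motion=[0,0,0,0,0,0,0,0,0,0,0,0,0,0,0,0,0,0,0,0,0,0,0,0,0,0,0,0,0,0,0,0])

```text
clock: 26.32
eef_pos: [368.6, -35.4, 434.1]
eef_rot: [-3.114, -0.052, 1.676]
wrist_force: [0.4, -0.2, 0.5]
finger_gap: 94.3
```

Run:
```python
from h import *
s=read_state();print(s["clock"],s["eef_pos"],s["wrist_force"])
c=[];n=[]
for _ in range(24):
    i=camera("scene")[145:192,212:235]; h=cv2.cvtColor(i,cv2.COLOR_RGB2HSV)
    m=((h[...,0]>12)&(h[...,0]<24)&(h[...,1]>90)).astype(np.uint8)
    w=m[25:]; c.append(np.argwhere(w).mean(0)); n.append(int(m.sum()))
    if _==0: f=i.astype(int)
    d=int((np.abs(i.astype(int)-f).max(2)>40).sum())
    c[-1]=np.r_[c[-1],d]
print(np.array(c).T,n)
```

```text
26.3167 [368.63 -35.37 434.08] [ 0.39 -0.15  0.48]
[[ 5.76  5.73  5.78  5.62  5.64  5.71  5.7   5.72  5.6   5.67  5.63  5.73
   5.61  5.78  5.57  5.6   5.86  5.72  5.69  5.8   5.72  5.63  5.55  5.69]
 [11.04 11.03 11.14 10.91 11.09 11.   11.09 11.03 11.02 10.97 10.96 11.01
  11.02 11.   10.92 10.94 11.2  11.05 10.96 11.05 11.08 11.04 10.89 11.08]
 [ 0.    0.    0.    0.    0.    0.    0.    0.    0.    0.    0.    0.
   0.    0.    0.    0.    0.    0.    0.    0.    0.    0.    0.    0.  ]] [298, 297, 298, 294, 292, 295, 298, 294, 292, 293, 292, 304, 295, 295, 292, 292, 297, 295, 297, 296, 296, 292, 296, 292]
```

```bash
python3 -c "
from cell import *
print(sign_off())"
```

```text
the job is handed in; nothing more can be done
None
```

The paddle board is hanging from the S-hook on the rail's bar, and I handed the job in at about 27.5 s of the 72 s allowed. sign_off gives no verdict, so the result rests on my own checks.

**What I did:** I pinched the hook on the bar, lifted it off and brought its tip up through the hole in the handle. I then lifted the board along an arc until it hung plumb, clear of the rack, and hung the hook back near the middle of the bar. The gripper then opened and withdrew.

**Last checks:**
- **Seating:** on setting down, the wrist felt 24 N upward with the computed hook origin within 1 mm of the bar top. The wrist force fell to about zero before and after I opened the fingers.
- **Hang:** the last picture, taken after the gripper withdrew, shows the board hanging blade down from the hook by eye. I did not measure the angle.
- **Stillness:** the board moved slightly at first. After about 3.5 s more waiting, 24 frames over 1.2 s showed only pixel noise.
- **Other things:** the fish tin and garlic look unmoved. I did not check the other items at the end, but I felt no contact on the way.

**What disagreed:**
- **Tool tilt:** it drifted by up to about 0.06 rad, which I could not correct.
- **Hook in the gripper:** its tip was about 4–5 mm off my rigid-grip prediction, so I re-measured it by camera before threading the hole.
- **Pictures:** I viewed 14, four past the budget, because I looked again at the return to the bar and the release.

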